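# Wind back the retaining bar and take out the bush

## Task

The small turned bush is held in the part holder by a sliding steel bar that lies over it. Wind the holder's crank clockwise (seen from above) until the drag suddenly drops away, which means that the spring catch has fallen in and keeps the bar back, and stop there: do not wind the bar hard against its end stop. Then lift the bush out of its nest and set it gently, flange down, in the round parts dish, leaving everything else where it stands.

Things in the scene. Friction and masses are not known exactly. Their poses are not given: they have to be found in the camera images.
- part_holder: fixed part holder: dark steel base plate 100 x 280 x 8 mm on the table with an aluminium gear housing (56 x 165 mm, top 62 mm above the table). Origin on the table under the plate's middle (the plate reaches from y = -143 to +137 mm); its own y axis runs along the plate from the crank end to the nest end, z up. The housing spans y = -125 to +40 mm. It cannot be moved.
- nest (a point): where the bush sits at the start: on the base plate's top, 8 mm above the table and 85 mm along +y from the holder's origin, axes as the holder's. Six low dogs (tops 12 mm above the table) surround the bush's flange.
- crank_axis (a point): point on the crank's vertical turning axis at mid height of the knob (97 mm above the table), 60 mm along -y from the holder's origin. A shaft nut on the axis reaches 84 mm above the table.
- crank_grip (a point): middle of the crank's upright black knob (17 mm diameter, 35 mm tall, from 79 to 114 mm above the table; spins freely on its pin), 40 mm from the crank axis, on a flat steel arm whose top is 78 mm above the table. At the start the arm points along the holder's -x. Clockwise from above withdraws the bar, 20 mm a turn; anticlockwise is blocked at the start.
- bar: steel retaining bar 12 x 190 x 8 mm, underside 39 mm above the table; slides along the holder's y. Origin at its middle; at the start its end lies 4 mm beyond the bush's axis. When the drag lets go, it has moved back 32 to 57 mm and is clear of the bush.
- catch: spring catch, a 7 mm steel pin standing 7 mm out of the housing top, 20 mm along -y from the holder's origin. It rubs on the bar: the crank knob then takes about 8 N along its circle. 1.6 to 2.9 turns from the start it drops 2.5 mm and the knob's force falls at once to about 1 N. Not to be handled.
- end_stop: hard end stop of the bar, inside the housing, not visible, not to be handled. The bar meets it slightly more than half a crank turn after the drag lets go.
- bush: the small turned aluminium bush: flange 48 mm diameter and 6 mm thick at the bottom, body 34 mm diameter, 28 mm tall in all, 52 g. Origin at the centre of its underside, z up. Its top is 36 mm above the table in the nest.
- dish: round pressed steel parts dish, loose, 99 mm across and 18 mm high, flat floor 76 mm across lying 2 mm above the table. Origin at the centre of its underside.
- wide_bush: bystander: the wide low turned bush, 58 mm diameter, 16 mm tall, loose; origin at the centre of its underside.
- bin: bystander: blue parts bin 74 x 134 x 56 mm, loose; origin under its centre.
- plug: bystander: plug gauge, 25 mm thick and 112 mm long, lying, loose; origin under its centre.
- ring: bystander: ring gauge, 64 mm diameter, 20 mm tall, loose; origin under its centre.
- gauge_tray: bystander: dark gauge block tray 52 x 110 x 14 mm, loose; origin under its centre.
- marker: bystander: marker pen 135 mm long, 17 mm thick, lying, loose; origin under its centre.
Things that resemble listed ones, but are neither listed nor needed, are in the scene too. There is more than one size of the dish; the one meant has the size given above.

How it is judged:
By the outcome, as a careful person would: the job done as asked, in the order asked, and still so for the second after the job is handed in, with the robot touching nothing.
It also fails if it takes over 69 s, if anything falls off the work surface, if the arm or the gripper's body presses on something with over 40 N, if the wrist force passes 120 N, or if a joint passes its speed limit or range.

## Robot

A 6-joint arm with a two-finger parallel gripper is mounted at the origin on the work surface; the furniture and walls round the work are solid. World frame = base frame: x ahead of the robot, y to its left, z up, the work surface at z = 0. Lengths are in mm, angles in rad, forces in N, time in s.
With the tool pointing down it reaches from about 225 to 875 mm from the base axis. Payload 3.4 kg.
Tool frame: the origin (TCP) lies at the very end of the fingers, on their centre line; the grasp point (between the pads) lies 19 mm behind it; z points along the fingers, y is the direction in which the jaws open and shut (so a half turn about z gives the same grasp; the last joint's range is limited). The gripper opens to 85 mm and grips with 20 to 120 N. Pads are 22 mm wide; open, the fingers measure 114 mm over their backs; the gripper's body (76 mm by 85 mm) begins 54 mm behind the grasp point. The pads swing forward as they close: fully open they stand 13 mm farther back than shut.
Start: joints at [1.021, 0.276, 1.505, -0, 1.361, -0.121], TCP at [239.094, 522.969, 231.328] pointing down, gripper open.
Joint ranges: [-2.89, 2.89], [-0.75, 2.08], [0.22, 2.7], [-1.18, 4.32], [0.11, 2.71], [-2.7, 2.7]. Speed limits (rad/s): [2.57, 2.57, 3.14, 3.14, 3.14, 3.14].

## Interface

Orientations are given as a rotation vector (axis times angle).
In Python, from station import telemetry, vision, workorder, recognise gives the robot as it stands.
- The arm moves only by the tool jog_arm, never from a script. Its argument "increments" is one flat list of numbers, 5 for each row, row after row: the shift along the tool's x, y, z in m, then the turn about the tool's z in degrees, then the finger opening in m, from 0 to 0.0854. In form: [tx, ty, tz, turn, fingers, tx, ty, tz, turn, fingers, ...]. A call has 1 to 20 rows; each row is the pose to reach, as a shift and turn from the pose measured when the call began, along the tool's axes at that moment; what a row does not reach only later rows make up. A row lasts 1/10 s, in which the tool goes at most 50 mm and 8.59 degrees, less where a joint would pass 70% of its speed; a pose out of reach is approached as far as the arm can. A call with a gripper value outside its range is refused whole. The fingers move at their own pace and stop on an object; "squeeze" is the grip in N (left out, the last holds). Time passes only in rows, so rows that repeat a pose let the fingers close. It gives the time, the measured TCP pose, the force and the opening at its end, in the units of the state.
- telemetry.get_obs(): the state, without advancing time (a new reading comes with each control period).
- vision.snapshot(name): name is "scene" or "top" or "wrist"; returns a dict with "img" (384x512x3 uint8, red, green, blue), "mtx" (3x3 intrinsics, pixels), "camera_from_world" (4x4, takes a point from world to camera coordinates). Camera axes: x right, y up, looking along -z (the intrinsics and any distortion apply to the point x, -y, -z); pixel columns grow to the right and rows downward; lengths in mm; the calibration is good to about 2 mm. A picture is of the moment at which its call begins. There is no depth.
- workorder.finish_job(): hands the job in, once; it reports no verdict.
Trained networks look in a picture, given as the dict that the camera call returned (one of the last four; its "shot" number tells which), for a name from the list of things; names that differ only in an ending like _2 or _b are one class to them, and where a whole thing is asked for, a point or a joint stands for the part that bears it (a point fixed in the world has none). Each returns a list of dicts, best first, with "score" (0 to 1); they miss things now and then, are a little off and sometimes report something else, mostly with a low value. They report only what shows in the picture. A call takes as long as a camera call. They do not tell look-alikes from the thing itself.
- recognise(target, picture): "centre" ([row, column] in pixels, amid what is visible of it).
The state is a dict: "time_s": time; "joint_pos": joint angles; "qvel": joint speeds; "joint_torque": joint torques, N m; "position": TCP position; "tcp_rot": TCP orientation; "ft_force": force on the tool from outside, world axes, zero at the start; "ft_torque": the same for the moment, N m; "opening": finger opening in mm.
Only numpy, scipy, OpenCV 4.12 (cv2) and the standard library are available. Lean on these libraries where they do the work, as an engineer would, in place of code of your own. Each camera call takes 0.05 s, during which the arm holds its last target. There are 200 camera calls.

## Working session

There is one attempt and no reset: what is moved stays moved. The work goes in short steps, Python scripts to look and compute and a tool call to move; the robot and the scene stay as the last step left them, time stands still between calls to the robot, and variables do not carry over. Pictures are saved under pics/ and viewed, about 8 in all and at most 12, crops included, and the job is handed in when it is done.

Besides the shell and the picture viewer there is one more tool, called after ">>>" by a JSON object that holds its "api" and its "payload", one argument or row to a line. jog_arm: Moves the arm, as the interface text tells. Its arguments: {"type":"object","properties":{"increments":{"type":"array"},"squeeze":{"type":"number"}},"required":["increments"]}

```bash
mkdir -p pics; ls; cat > h.py <<'E'
import numpy as np, cv2
from station import telemetry, vision, workorder, recognise
def ray(p,rc):
    K=p["mtx"];T=np.array(p["camera_from_world"]);R=T[:3,:3];t=T[:3,3]
    d=np.linalg.inv(K)@[rc[1],rc[0],1]; d=R.T@(d*[1,-1,-1]); return -R.T@t,d
def at(p,rc,z):
    c,d=ray(p,rc); return c+d*(z-c[2])/d[2]
def px(p,X):
    T=np.array(p["camera_from_world"]);q=T[:3,:3]@np.array(X,float)+T[:3,3];q=np.array(p["mtx"])@(q*[1,-1,-1]);return q[:2]/q[2] #col,row
def save(p,n,s=1,crop=None):
    im=p["img"][:,:,::-1]
    if crop: a,b,c,d=crop; im=im[a:b,c:d]
    cv2.imwrite("pics/"+n,cv2.resize(im,None,fx=s,fy=s,interpolation=cv2.INTER_CUBIC))
E
python3 - <<'E'
from h import *
np.set_printoptions(precision=1,suppress=True)
o=telemetry.get_obs();print({k:np.round(v,3) for k,v in o.items()})
P={}
for n in ["top","scene"]:
    p=vision.snapshot(n);P[n]=p
    print(n,[k for k in p],p["mtx"].tolist(),-np.array(p["camera_from_world"])[:3,:3].T@np.array(p["camera_from_world"])[:3,3])
    for t,z in [("part_holder",40),("crank_grip",97),("bar",43),("bush",25),("dish",10),("wide_bush",10),("bin",28),("plug",12),("ring",10),("gauge_tray",7),("marker",8),("catch",65)]:
        r=recognise(t,p)
        print(t,[(np.round(q["score"],2),np.round(q["centre"]),at(p,q["centre"],z)[:2]) for q in r[:4]])
a,b=P["top"]["img"],P["scene"]["img"]
save(P["top"],"top.png",1.5);save(P["scene"],"scene.png",1.5)
E
```

```text
pics
{'time_s': np.float64(0.0), 'joint_pos': array([ 1. ,  0.3,  1.5, -0. ,  1.4, -0.1]), 'qvel': array([-0.,  0., -0.,  0.,  0.,  0.]), 'joint_torque': array([ -0. , -41.7, -24.6,  -0. ,   0. ,  -0. ]), 'position': array([238.8, 522.5, 230.4]), 'tcp_rot': array([-0.7, -3.1,  0. ]), 'ft_force': array([-0.3,  0.8,  0.4]), 'ft_torque': array([-0. ,  0. , -0.1]), 'opening': np.float64(85.375)}
top ['img', 'mtx', 'camera_from_world', 'shot'] [[361.0148430495037, 0.0, 253.9981737631398], [0.0, 361.0148430495037, 195.75879334513522], [0.0, 0.0, 1.0]] [ 296.4  -16.  1113.3]
part_holder [(np.float64(0.59), array([168., 255.]), array([526.7, -30.6]))]
crank_grip []
bar [(np.float64(0.61), array([161., 232.]), array([549.4,  41.5]))]
bush [(np.float64(0.5), array([163., 224.]), array([547.4,  67.3])), (np.float64(0.26), array([168., 254.]), array([529.9, -26.2]))]
dish [(np.float64(0.81), array([178., 154.]), array([502. , 282.3])), (np.float64(0.78), array([246., 143.]), array([296.5, 310.8])), (np.float64(0.56), array([216., 275.]), array([384.6, -90.9]))]
wide_bush [(np.float64(0.49), arra
[... 397 characters left out ...]
95.9]))]
catch []
scene ['img', 'mtx', 'camera_from_world', 'shot'] [[411.7782995819891, 0.0, 257.13955061497927], [0.0, 411.7782995819891, 184.86007364390773], [0.0, 0.0, 1.0]] [-142.9  801.  1229.3]
part_holder [(np.float64(0.62), array([198., 234.]), array([501. ,  40.5]))]
crank_grip []
bar []
bush []
dish [(np.float64(0.55), array([282., 236.]), array([285.7, 300. ]))]
wide_bush []
bin [(np.float64(0.97), array([129., 276.]), array([ 605.7, -390.8])), (np.float64(0.54), array([132., 300.]), array([ 510.9, -438.7]))]
plug []
ring [(np.float64(0.59), array([198., 234.]), array([518.2,  22. ]))]
gauge_tray [(np.float64(0.5), array([130., 303.]), array([ 519.2, -478.2]))]
marker []
catch []
```

View pics/top.png

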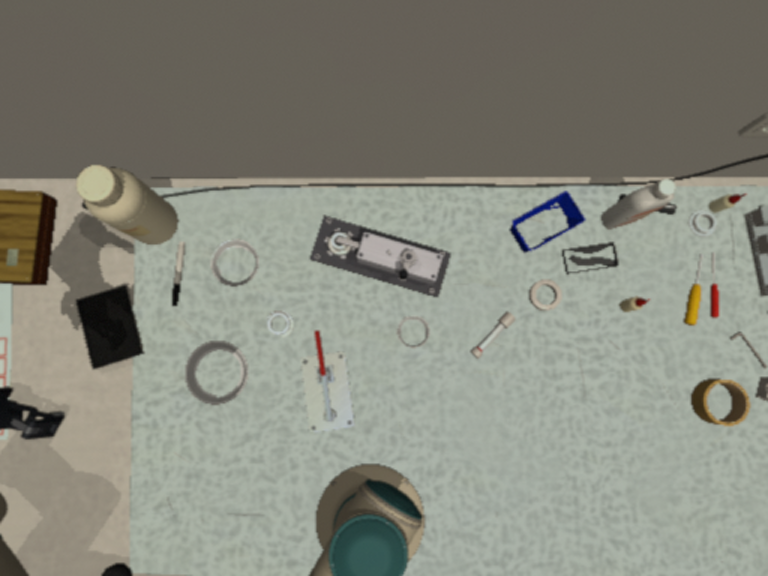

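View pics/scene.png

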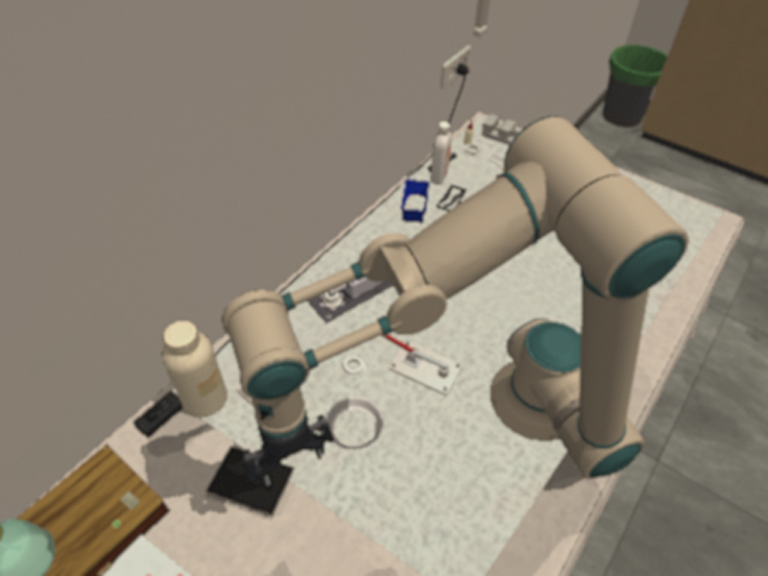

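The top view shows the holder at (380,255) in the 1.5x picture. The nest with the bush is at its left end (340,240) and the black knob is at (403,273). There are three dish-like rounds: (236,264) about 99 mm, (216,372) larger, and (413,331) smaller. I'll measure them and confirm in one crop.

```bash
python3 - <<'E'
from h import *
np.set_printoptions(precision=1,suppress=True)
p=vision.snapshot("top");im=p["img"]
g=im.max(2).astype(int)
m=((g<95)).astype(np.uint8); m[:140]=0;m[205:]=0;m[:,:200]=0;m[:,310:]=0
m=cv2.morphologyEx(m,cv2.MORPH_CLOSE,np.ones((3,3)))
cs,_=cv2.findContours(m,0,2);c=max(cs,key=cv2.contourArea)
W=np.array([at(p,(q[0][1],q[0][0]),8)[:2] for q in c],np.float32)
r=cv2.minAreaRect(W);print("plate",r,cv2.boxPoints(r))
# dishes: pixel ellipse of bright/edges
for (row,col,s) in [(176,157,24),(248,144,32),(221,275,16)]:
    L=[]
    sub=im[:,:,:].astype(int)
    for th in np.arange(0,2*np.pi,.2):
        prof=[sub[int(round(row+k*np.sin(th))),int(round(col+k*np.cos(th)))].sum() for k in range(6,s)]
        d=np.abs(np.diff(prof)); k=6+max(i for i in range(len(d)) if d[i]>45) if (d>45).any() else None
        if k: L.append(at(p,(row+k*np.sin(th),col+k*np.cos(th)),15)[:2])
    L=np.array(L,np.float32);print("dish",cv2.fitEllipse(L),len(L))
x=im[145:270,130:310][:,:,::-1];cv2.imwrite("pics/crop.png",cv2.resize(x,None,fx=4.4,fy=4.4,interpolation=cv2.INTER_CUBIC))
E
```

```text
plate ((526.9127197265625, -24.460861206054688), (275.2126159667969, 97.14262390136719), 72.99852752685547) [[ 440.2 -141.9]
 [ 533.1 -170.3]
 [ 613.6   92.9]
 [ 520.7  121.3]]
dish ((509.4482727050781, 274.7803955078125), (89.44513702392578, 91.4920425415039), 29.075307846069336) 29
dish ((290.3258972167969, 307.2569885253906), (119.09353637695312, 125.63070678710938), 92.58765411376953) 32
dish ((368.88385009765625, -89.83844757080078), (59.17311477661133, 62.53322982788086), 134.2848663330078) 23
```

View pics/crop.png

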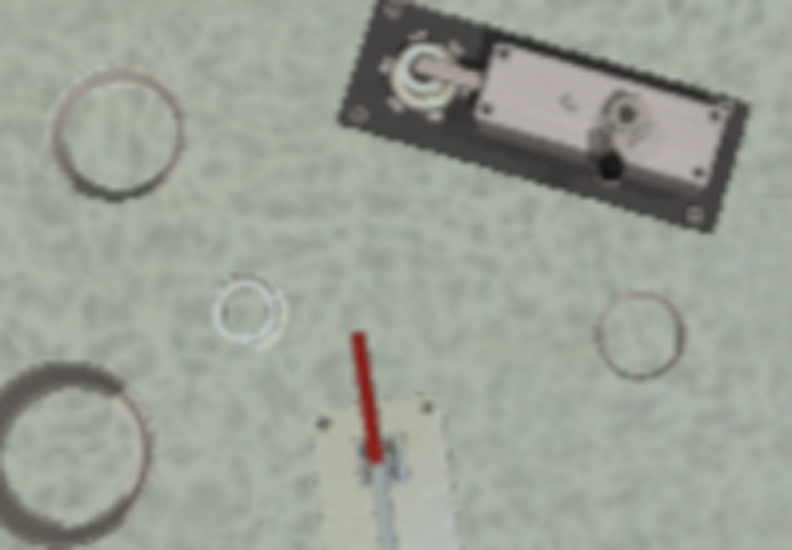

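The meant dish is the one at crop (118,134), i.e. full-frame (157,176). It measures about 90–95 mm, against 62 and about 125 mm for the other two, so it fits 99 mm. The bush is at crop (425,75), the black knob at (610,167) and the shaft at (627,112). Next I'll move over the holder and look from there.

```bash
cat >> h.py <<'E'
from scipy.spatial.transform import Rotation as Ro
def go(x,y,z,yaw=None):
    "tool shift (mm) and turn (deg) to world target; yaw = wanted world angle of tool y axis, mod 180"
    o=telemetry.get_obs();R=Ro.from_rotvec(o["tcp_rot"]).as_matrix();d=R.T@(np.array([x,y,z])-o["position"])
    cur=np.degrees(np.arctan2(R[1,1],R[0,1]))
    t=0 if yaw is None else -((yaw-cur+90)%180-90)
    print("pos",np.round(o["position"],1),"yaw",round(cur,1),"F",np.round(o["ft_force"],1),"j6",round(o["joint_pos"][5],2),"shift",np.round(d,1),"turn",round(t,1)," tilt",np.round(R[:,2],3))
E
python3 -c "
from h import *
go(527,-22,300,73)"
```

```text
pos [239.1 523.  231.3] yaw 65.4 F [-0.8  0.3 -0.4] j6 -0.12 shift [-488.4 -375.9  -68.7] turn -7.6  tilt [ 0.  0. -1.]
```

>>> {"api": "jog_arm", "payload": {
  "increments": [-0.24,-0.185,-0.069,-4,0.085,-0.24,-0.185,-0.069,-4,0.085,-0.24,-0.185,-0.069,-4,0.085,-0.24,-0.185,-0.069,-4,0.085,-0.24,-0.185,-0.069,-4,0.085,-0.24,-0.185,-0.069,-4,0.085,-0.488,-0.376,-0.069,-7.6,0.085,-0.488,-0.376,-0.069,-7.6,0.085,-0.488,-0.376,-0.069,-7.6,0.085,-0.488,-0.376,-0.069,-7.6,0.085,-0.488,-0.376,-0.069,-7.6,0.085,-0.488,-0.376,-0.069,-7.6,0.085,-0.488,-0.376,-0.069,-7.6,0.085,-0.488,-0.376,-0.069,-7.6,0.085,-0.488,-0.376,-0.069,-7.6,0.085]
}}

```text
time_s: 2.85
position: [526.4, -22.0, 300.0]
tcp_rot: [-0.465, -3.106, -0.001]
ft_force: [-0.3, 0.3, 1.6]
opening: 84.9
```

```bash
python3 - <<'E'
from h import *
go(527,-22,300,73)
p=vision.snapshot("wrist");
T=np.array(p["camera_from_world"]);print(-T[:3,:3].T@T[:3,3])
a=np.radians(73);yh=np.array([np.cos(a),np.sin(a),0]);xh=np.array([np.sin(a),-np.cos(a),0]);O=np.array([527.8,-21.6,0])
H=lambda x,y,z:O+x*xh+y*yh+[0,0,z]
for n,q in dict(knobtop=(-40,-60,114),nut=(0,-60,84),bush=(0,85,36),catch=(0,-20,69),c1=(-50,137,8),c2=(50,137,8),c3=(-50,-143,8),c4=(50,-143,8)).items(): print(n,px(p,H(*q)).round())
for t in["crank_grip","bush","bar","part_holder","catch"]: print(t,[(q["score"].__round__(2),np.round(q["centre"])) for q in recognise(t,p)])
save(p,"w1.png",1.5)
E
```

```text
pos [526.4 -22.  300. ] yaw 73.0 F [-0.3  0.3  1.6] j6 -1.45 shift [-0.6  0.2 -0. ] turn -0.0  tilt [-0.001  0.001 -1.   ]
[461.5336658   -3.98037204 442.06415079]
knobtop [193. 129.]
nut [200. 164.]
bush [326. 157.]
catch [238. 162.]
c1 [365. 113.]
c2 [359. 191.]
c3 [141. 113.]
c4 [147. 191.]
crank_grip [(0.8, array([141., 196.]))]
bush [(0.64, array([145., 324.]))]
bar [(0.75, array([155., 309.])), (0.27, array([260.,  30.]))]
part_holder [(0.59, array([151., 247.])), (0.45, array([  1., 388.]))]
catch []
```

View pics/w1.png

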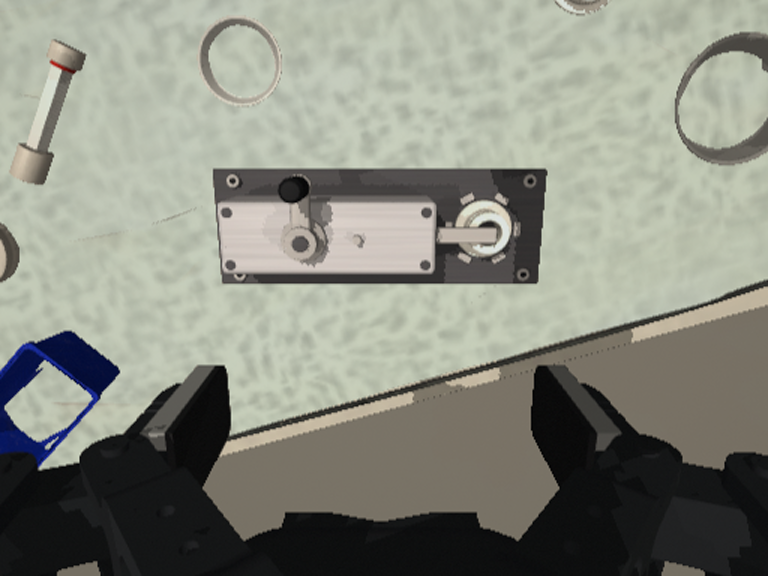

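The wrist view shows the holder at (213–547, 170–283), knob top at about (291,188), nut at (300,243) and bush at (490,232) in the 1.5x picture. All lie within about 2 mm of the model; I'm shifting the estimate 2 mm along holder −x. Next I'll go above the knob for a close check.

```bash
python3 -c "
from h import *
go(470,-66.7,190,73)"
```

```text
pos [526.2 -20.8 300.6] yaw 73.1 F [ 0.4 -0.2  0.4] j6 -1.45 shift [ 40.5 -60.2 110.6] turn 0.1  tilt [ 0.  0. -1.]
```

>>> {"api": "jog_arm", "payload": {
  "increments": [0.0405,-0.06,0.055,0,0.06,0.0405,-0.06,0.11,0,0.05,0.0405,-0.06,0.11,0,0.05,0.0405,-0.06,0.11,0,0.05,0.0405,-0.06,0.11,0,0.05]
}}

```text
time_s: 3.65
position: [470.8, -66.1, 191.4]
tcp_rot: [0.46, 3.106, 0.001]
ft_force: [0.3, -0.7, 0.8]
opening: 50.1
```

```bash
python3 - <<'E'
from h import *
from scipy.optimize import least_squares
go(470,-66.7,190,73)
p=vision.snapshot("wrist");o=telemetry.get_obs()
im=p["img"]
m=(im.max(2)<60).astype(np.uint8)
n,l,s,c=cv2.connectedComponentsWithStats(m)
for i in range(1,n):
    if s[i,4]>150: print(s[i],c[i].round(1))
t=o["position"]
for z in(79,84,97,114): print(z,px(p,[t[0],t[1],z]).round(1), "model knob", px(p,[470.2,-66.7,z]).round(1),"axis",px(p,[508.4,-78.4,z]).round(1))
save(p,"w2.png",1.5)
E
```

```text
pos [470.8 -66.1 191.4] yaw 73.1 F [ 0.3 -0.7  0.8] j6 -1.56 shift [ 0.6 -0.8  1.4] turn 0.1  tilt [ 0.002  0.    -1.   ]
[ 367  159   89   93 3596] [420.1 206.5]
[243 179  24  31 610] [254.4 194.3]
[    0   235   512   149 40695] [254.9 334. ]
79 [255.7 189. ] model knob [254.5 186.9] axis [254.3 234.8]
84 [255.7 190.7] model knob [254.5 188.6] axis [254.3 237.3]
97 [255.8 195.5] model knob [254.6 193.2] axis [254.4 244.2]
114 [256.  202.5] model knob [254.7 200.1] axis [254.4 254.2]
```

View pics/w2.png

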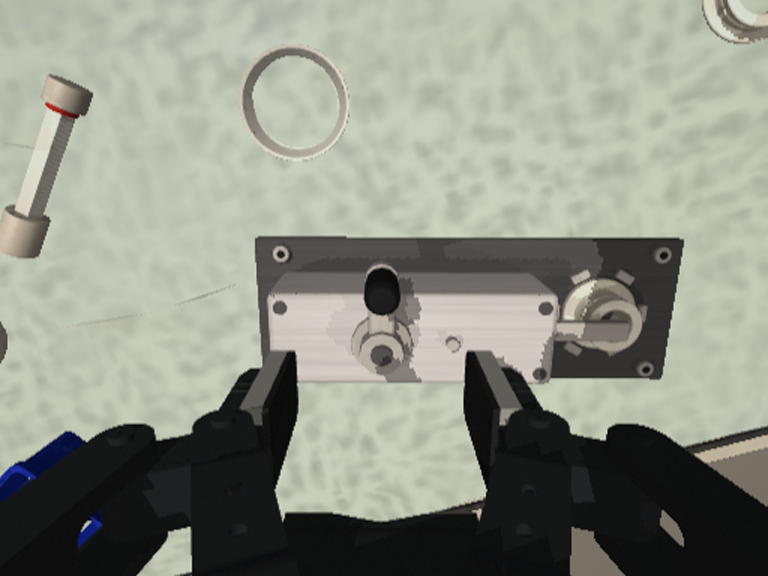

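The knob blob, centre (254.7,194.3) with rows 179–210 full-frame, matches the model within 1 mm. The nut at (253,235) also matches. I'll descend and grip the knob gently.

>>> {"api": "jog_arm", "payload": {
  "increments": [0.0006,-0.0008,0.04,0,0.05,0.0006,-0.0008,0.08,0,0.05,0.0006,-0.0008,0.1045,0,0.05,0.0006,-0.0008,0.1045,0,0.05,0.0006,-0.0008,0.1045,0,0.0,0.0006,-0.0008,0.1045,0,0.0,0.0006,-0.0008,0.1045,0,0.0,0.0006,-0.0008,0.1045,0,0.0,0.0006,-0.0008,0.1045,0,0.0,0.0006,-0.0008,0.1045,0,0.0],
  "squeeze": 30
}}

```text
time_s: 4.7
position: [474.1, -67.4, 90.3]
tcp_rot: [0.459, 3.097, -0.0]
ft_force: [1.5, 1.2, 6.8]
opening: 15.9
```

```bash
python3 - <<'E'
from h import *
go(470.2,-66.7,87,73)
o=telemetry.get_obs();print(o["opening"],o["time_s"])
# circle rows: angle phi from start, knob rel axis = 40*(-cos, ...) clockwise from above, in tool axes
R=Ro.from_rotvec(o["tcp_rot"]).as_matrix()
yh=R[:,1];yh=yh*np.sign(yh[1]);print(R.round(3))
E
```

```text
pos [474.1 -67.4  90.3] yaw 73.1 F [1.5 1.2 6.8] j6 -1.57 shift [ 4.  -0.4  3.2] turn 0.1  tilt [ 0.01  -0.002 -1.   ]
15.865677531422456 4.7
[[-0.957  0.29   0.01 ]
 [ 0.29   0.957 -0.002]
 [-0.01   0.001 -1.   ]]
```

>>> {"api": "jog_arm", "payload": {
  "increments": [0,0,0,0,0,0,0,0,0,0]
}}

```text
time_s: 4.9
position: [474.2, -67.4, 90.6]
tcp_rot: [0.459, 3.097, -0.0]
ft_force: [-0.2, -0.0, -0.8]
opening: 16.0
```

```bash
python3 - <<'E'
from h import *
go(470.2,-66.7,87,73)
o=telemetry.get_obs();print(o["opening"],o["ft_force"],o["ft_torque"],o["time_s"])
p=vision.snapshot("wrist");t=o["position"]
for z in(79,97,114): print(z,px(p,[t[0],t[1],z]).round(1), "model knob", px(p,[470.2,-66.7,z]).round(1),"axis",px(p,[508.4,-78.4,z]).round(1))
save(p,"w3.png",1.5)
E
```

```text
pos [474.2 -67.4  90.6] yaw 73.1 F [-0.2 -0.  -0.8] j6 -1.57 shift [ 4.1 -0.5  3.5] turn 0.1  tilt [ 0.011 -0.002 -1.   ]
16.00774806825639 [-0.16517312 -0.02312122 -0.84533297] [ 0.0556822  -0.06234306 -0.01391932] 4.9
79 [256.8 240.3] model knob [255.9 232.6] axis [255.4 304.2]
97 [257.2 257.4] model knob [256.2 249. ] axis [255.7 327.2]
114 [257.7 277.7] model knob [256.6 268.4] axis [256.  354.1]
```

View pics/w3.png

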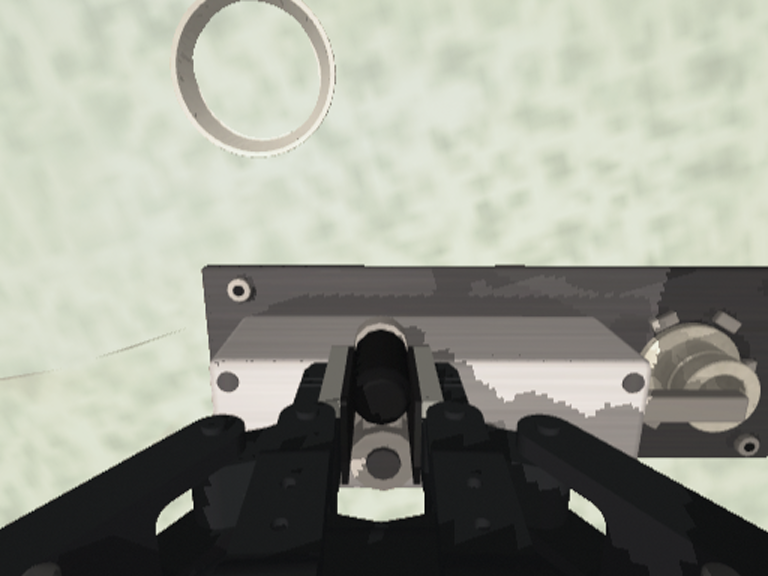

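Gripped. The knob sits about 4 mm off pad centre, with force near zero, which is acceptable. First quarter turn, to check direction and force.

>>> {"api": "jog_arm", "payload": {
  "increments": [-0.0005,0.0063,0,0,0,-0.002,0.0124,0,0,0,-0.0044,0.0182,0,0,0,-0.0076,0.0235,0,0,0,-0.0117,0.0283,0,0,0,-0.0165,0.0324,0,0,0,-0.0218,0.0356,0,0,0,-0.0276,0.038,0,0,0,-0.0337,0.0395,0,0,0,-0.04,0.04,0,0,0]
}}

```text
time_s: 5.95
position: [521.2, -39.2, 90.5]
tcp_rot: [0.46, 3.104, 0.002]
ft_force: [-5.0, 2.0, 1.4]
opening: 15.8
```

```bash
cat >> h.py <<'E'
C=np.array([512.5,-79.0])
def crank(C=C,dphi=None,n=0,push=0):
    o=telemetry.get_obs();R=Ro.from_rotvec(o["tcp_rot"]).as_matrix();tx=R[:2,0];ty=R[:2,1]
    d=o["position"][:2]-C;a=d@tx;b=d@ty;f=o["ft_force"][:2];r=np.hypot(a,b);u=np.array([a,b])/r
    ft=np.array([f@tx,f@ty])
    print("t",round(o["time_s"],2),"phi",round(np.degrees(np.arctan2(b,a)),1),"r",round(r,1),"z",round(o["position"][2],1),"open",round(o["opening"],1),"Ftan",round(ft@[-u[1],u[0]],1),"Frad",round(ft@u,1),"Fz",round(o["ft_force"][2],1),"j",o["joint_pos"].round(2))
    if dphi:
        p0=np.arctan2(b,a);out=[]
        for k in range(1,n+1):
            q=p0+np.radians(dphi)*k
            out+=[f"{(40*np.cos(q)-a)/1000:.4f},{(40*np.sin(q)-b)/1000:.4f}"]
        print(" | ".join(out))
E
python3 -c "
from h import *
crank(dphi=18,n=17)"
```

```text
t 5.95 phi 85.5 r 40.8 z 90.5 open 15.8 Ftan -5.3 Frad 0.9 Fz 1.4 j [-0.21  0.32  1.83  0.    0.99 -1.49]
-0.0125,-0.0017 | -0.0241,-0.0065 | -0.0336,-0.0146 | -0.0402,-0.0253 | -0.0431,-0.0375 | -0.0421,-0.0499 | -0.0373,-0.0615 | -0.0292,-0.0710 | -0.0186,-0.0776 | -0.0064,-0.0805 | 0.0061,-0.0795 | 0.0176,-0.0748 | 0.0272,-0.0666 | 0.0337,-0.0560 | 0.0366,-0.0438 | 0.0357,-0.0313 | 0.0309,-0.0198
```

>>> {"api": "jog_arm", "payload": {
  "increments": [-0.0125,-0.0017,0,0,0,-0.0241,-0.0065,0,0,0,-0.0336,-0.0146,0,0,0,-0.0402,-0.0253,0,0,0,-0.0431,-0.0375,0,0,0,-0.0421,-0.0499,0,0,0,-0.0373,-0.0615,0,0,0,-0.0292,-0.071,0,0,0,-0.0186,-0.0776,0,0,0,-0.0064,-0.0805,0,0,0,0.0061,-0.0795,0,0,0,0.0176,-0.0748,0,0,0,0.0272,-0.0666,0,0,0,0.0337,-0.056,0,0,0,0.0366,-0.0438,0,0,0,0.0357,-0.0313,0,0,0,0.0309,-0.0198,0,0,0]
}}

```text
time_s: 7.65
position: [484.7, -49.5, 90.5]
tcp_rot: [0.458, 3.106, -0.003]
ft_force: [-1.1, -7.5, -0.1]
opening: 15.5
```

```bash
python3 -c "
from h import *
crank(dphi=18,n=9)"
```

```text
t 7.65 phi 30.0 r 40.5 z 90.5 open 15.5 Ftan -5.9 Frad -4.7 Fz -0.1 j [-0.24  0.27  1.9  -0.    0.97 -1.52]
-0.0083,0.0095 | -0.0188,0.0163 | -0.0309,0.0195 | -0.0434,0.0189 | -0.0551,0.0144 | -0.0648,0.0065 | -0.0717,-0.0039 | -0.0749,-0.0160 | -0.0743,-0.0285
```

>>> {"api": "jog_arm", "payload": {
  "increments": [-0.0083,0.0095,0,0,0,-0.0188,0.0163,0,0,0,-0.0309,0.0195,0,0,0,-0.0434,0.0189,0,0,0,-0.0551,0.0144,0,0,0,-0.0648,0.0065,0,0,0,-0.0717,-0.0039,0,0,0,-0.0749,-0.016,0,0,0]
}}

```text
time_s: 8.45
position: [552.3, -83.7, 90.5]
tcp_rot: [0.459, 3.107, 0.005]
ft_force: [0.2, 5.9, -0.8]
opening: 15.3
```

```bash
python3 -c "
from h import *
crank(dphi=12,n=5)"
```

```text
t 8.45 phi 169.9 r 40.1 z 90.5 open 15.3 Ftan -5.9 Frad -0.5 Fz -0.8 j [-0.28  0.37  1.75  0.    1.03 -1.56]
-0.0005,-0.0084 | 0.0007,-0.0166 | 0.0035,-0.0245 | 0.0079,-0.0316 | 0.0137,-0.0376
```

>>> {"api": "jog_arm", "payload": {
  "increments": [-0.0005,-0.0084,0,0,0,0.0007,-0.0166,0,0,0,0.0035,-0.0245,0,0,0,0.0079,-0.0316,0,0,0,0.0137,-0.0376,0,0,0]
}}

```text
time_s: 8.95
position: [529.9, -114.5, 90.5]
tcp_rot: [0.461, 3.103, 0.01]
ft_force: [3.8, 4.2, -1.4]
opening: 15.5
```

```bash
python3 -c "
from h import *
crank(dphi=12,n=5)"
```

```text
t 8.95 phi -133.0 r 39.5 z 90.5 open 15.5 Ftan -5.2 Frad -2.1 Fz -1.4 j [-0.35  0.34  1.79  0.01  1.01 -1.63]
0.0063,-0.0054 | 0.0139,-0.0089 | 0.0221,-0.0108 | 0.0304,-0.0110 | 0.0386,-0.0094
```

Total 587°, still dragging. Continuing.

>>> {"api": "jog_arm", "payload": {
  "increments": [0.0063,-0.0054,0,0,0,0.0139,-0.0089,0,0,0,0.0221,-0.0108,0,0,0,0.0304,-0.011,0,0,0,0.0386,-0.0094,0,0,0]
}}

```text
time_s: 9.45
position: [493.0, -113.2, 90.7]
tcp_rot: [0.46, 3.097, 0.008]
ft_force: [5.5, -0.1, -6.1]
opening: 15.6
```

```bash
python3 -c "
from h import *
crank(dphi=12,n=5)"
```

```text
t 9.45 phi -77.2 r 39.3 z 90.7 open 15.6 Ftan -4.8 Frad -2.6 Fz -6.1 j [-0.37  0.29  1.87  0.01  0.97 -1.65]
0.0081,0.0020 | 0.0153,0.0063 | 0.0214,0.0120 | 0.0262,0.0188 | 0.0295,0.0265
```

>>> {"api": "jog_arm", "payload": {
  "increments": [0.0081,0.002,0,0,0,0.0153,0.0063,0,0,0,0.0214,0.012,0,0,0,0.0262,0.0188,0,0,0,0.0295,0.0265,0,0,0]
}}

```text
time_s: 9.95
position: [472.8, -80.7, 90.6]
tcp_rot: [0.458, 3.096, 0.002]
ft_force: [0.8, -6.0, -3.9]
opening: 15.8
```

```bash
python3 -c "
from h import *
crank(dphi=12,n=5)"
```

```text
t 9.95 phi -19.3 r 39.7 z 90.6 open 15.8 Ftan -6.0 Frad -0.5 Fz -3.9 j [-0.32  0.26  1.92  0.    0.95 -1.6 ]
0.0022,0.0080 | 0.0024,0.0164 | 0.0008,0.0246 | -0.0024,0.0323 | -0.0072,0.0392
```

Total 701°.

>>> {"api": "jog_arm", "payload": {
  "increments": [0.0022,0.008,0,0,0,0.0024,0.0164,0,0,0,0.0008,0.0246,0,0,0,-0.0024,0.0323,0,0,0,-0.0072,0.0392,0,0,0]
}}

```text
time_s: 10.45
position: [488.9, -46.0, 90.5]
tcp_rot: [0.456, 3.1, -0.003]
ft_force: [-2.9, -4.5, -1.4]
opening: 15.9
```

```bash
python3 -c "
from h import *
crank(dphi=12,n=5)"
```

```text
t 10.45 phi 37.7 r 40.5 z 90.5 open 15.9 Ftan -5.0 Frad -2.0 Fz -1.4 j [-0.23  0.27  1.9  -0.    0.96 -1.51]
-0.0062,0.0057 | -0.0131,0.0104 | -0.0208,0.0136 | -0.0291,0.0151 | -0.0374,0.0148
```

Total 758°.

>>> {"api": "jog_arm", "payload": {
  "increments": [-0.0062,0.0057,0,0,0,-0.0131,0.0104,0,0,0,-0.0208,0.0136,0,0,0,-0.0291,0.0151,0,0,0,-0.0374,0.0148,0,0,0]
}}

```text
time_s: 10.95
position: [526.2, -40.6, 90.4]
tcp_rot: [0.457, 3.107, 0.0]
ft_force: [-3.5, 3.1, 1.9]
opening: 16.1
```

```bash
python3 -c "
from h import *
crank(dphi=12,n=5)"
```

```text
t 10.95 phi 92.9 r 40.7 z 90.4 open 16.1 Ftan -4.4 Frad 1.7 Fz 1.9 j [-0.21  0.33  1.82  0.    1.   -1.49]
-0.0082,-0.0020 | -0.0160,-0.0050 | -0.0231,-0.0096 | -0.0290,-0.0155 | -0.0335,-0.0225
```

Total 813°.

>>> {"api": "jog_arm", "payload": {
  "increments": [-0.0082,-0.002,0,0,0,-0.016,-0.005,0,0,0,-0.0231,-0.0096,0,0,0,-0.029,-0.0155,0,0,0,-0.0335,-0.0225,0,0,0]
}}

```text
time_s: 11.45
position: [551.7, -69.5, 90.5]
tcp_rot: [0.459, 3.108, 0.007]
ft_force: [0.2, 5.4, 0.4]
opening: 15.7
```

```bash
python3 -c "
from h import *
crank(dphi=12,n=5)"
```

```text
t 11.45 phi 149.6 r 40.3 z 90.5 open 15.7 Ftan -5.2 Frad 1.4 Fz 0.4 j [-0.25  0.36  1.76  0.01  1.02 -1.53]
-0.0032,-0.0078 | -0.0050,-0.0159 | -0.0050,-0.0243 | -0.0034,-0.0325 | -0.0000,-0.0402
```

Total 870°.

>>> {"api": "jog_arm", "payload": {
  "increments": [-0.0032,-0.0078,0,0,0,-0.005,-0.0159,0,0,0,-0.005,-0.0243,0,0,0,-0.0034,-0.0325,0,0,0,0,-0.0402,0,0,0]
}}

```text
time_s: 11.95
position: [541.1, -106.5, 90.5]
tcp_rot: [0.46, 3.106, 0.012]
ft_force: [1.7, 4.8, -1.2]
opening: 15.2
```

```bash
python3 -c "
from h import *
crank(dphi=12,n=5)"
```

```text
t 11.95 phi -152.9 r 39.7 z 90.5 open 15.2 Ftan -4.6 Frad -2.1 Fz -1.2 j [-0.33  0.36  1.77  0.01  1.02 -1.61]
0.0043,-0.0072 | 0.0102,-0.0131 | 0.0172,-0.0176 | 0.0250,-0.0206 | 0.0333,-0.0219
```

Total 927°.

>>> {"api": "jog_arm", "payload": {
  "increments": [0.0043,-0.0072,0,0,0,0.0102,-0.0131,0,0,0,0.0172,-0.0176,0,0,0,0.025,-0.0206,0,0,0,0.0333,-0.0219,0,0,0]
}}

```text
time_s: 12.45
position: [502.7, -117.3, 90.4]
tcp_rot: [0.462, 3.104, 0.014]
ft_force: [2.1, 4.8, -1.4]
opening: 15.6
```

```bash
python3 -c "
from h import *
crank(dphi=12,n=5)"
```

```text
t 12.45 phi -92.6 r 39.5 z 90.4 open 15.6 Ftan -0.8 Frad -5.2 Fz -1.4 j [-0.37  0.31  1.84  0.01  0.99 -1.65]
0.0083,-0.0000 | 0.0164,0.0022 | 0.0238,0.0060 | 0.0303,0.0114 | 0.0355,0.0179
```

The drag dropped to 0.8 N at about 987° (2.74 turns). I'll confirm with a small further 24°, far short of the stop.

>>> {"api": "jog_arm", "payload": {
  "increments": [0.0042,0.0004,0,0,0,0.0083,0.001,0,0,0,0.0124,0.0015,0,0,0,0.0164,0.0025,0,0,0]
}}

```text
time_s: 12.85
position: [488.3, -110.1, 90.5]
tcp_rot: [0.462, 3.103, 0.014]
ft_force: [2.7, 2.6, -3.2]
opening: 15.7
```

```bash
python3 -c "
from h import *
crank()
go(0,0,0)"
```

```text
t 12.85 phi -69.0 r 39.4 z 90.5 open 15.7 Ftan -0.5 Frad -3.7 Fz -3.2 j [-0.37  0.29  1.88  0.01  0.97 -1.65]
pos [ 488.3 -110.1   90.5] yaw 73.1 F [ 2.7  2.6 -3.2] j6 -1.65 shift [499.5 -37.7  88.5] turn 0  tilt [ 0.006  0.008 -1.   ]
```

Confirmed at 0.5 N. Releasing the knob and rising.

>>> {"api": "jog_arm", "payload": {
  "increments": [0,0,0,0,0.04,0,0,0,0,0.04,0,0,0,0,0.04,0,0,-0.03,0,0.04,0,0,-0.07,0,0.04,0,0,-0.12,0,0.04,0,0,-0.12,0,0.04]
}}

```text
time_s: 13.55
position: [491.7, -113.1, 217.2]
tcp_rot: [0.46, 3.089, 0.008]
ft_force: [-0.1, -0.1, -0.4]
opening: 40.1
```

```bash
python3 -c "
from h import *
O=np.array([525.9,-21]);a=np.radians(73);print(O+85*np.array([np.cos(a),np.sin(a)]))
go(550.7,60.3,170,163)"
```

```text
[550.7515949   60.28590426]
pos [ 491.7 -113.1  217.2] yaw 73.1 F [-0.1 -0.1 -0.4] j6 -1.65 shift [ -5.1 182.7  48.8] turn -89.9  tilt [ 0.019  0.003 -1.   ]
```

>>> {"api": "jog_arm", "payload": {
  "increments": [-0.005,0.045,0.02,8.2,0.06,-0.005,0.09,0.049,16.4,0.06,-0.005,0.135,0.049,24.6,0.06,-0.005,0.183,0.049,32.8,0.06,-0.005,0.183,0.049,41,0.06,-0.005,0.183,0.049,49.2,0.06,-0.005,0.183,0.049,57.4,0.06,-0.005,0.183,0.049,65.6,0.06,-0.005,0.183,0.049,73.8,0.06,-0.005,0.183,0.049,82,0.06,-0.005,0.183,0.049,90,0.06,-0.005,0.183,0.049,90,0.06,-0.005,0.183,0.049,90,0.06,-0.005,0.183,0.049,90,0.06]
}}

```text
time_s: 14.95
position: [550.6, 60.5, 169.5]
tcp_rot: [2.515, 1.867, 0.026]
ft_force: [0.3, -0.6, 0.2]
opening: 60.1
```

```bash
python3 - <<'E'
from h import *
go(550.7,60.3,150,163)
p=vision.snapshot("wrist");t=telemetry.get_obs()["position"]
for z in(14,36): print(z,px(p,[t[0],t[1],z]).round(1), "model bush", px(p,[550.7,60.3,z]).round(1), "R",[px(p,np.array([550.7,60.3,z])+d).round(1) for d in([17,0,0],[-17,0,0],[0,17,0],[0,-17,0])])
print([(q["score"],q["centre"]) for q in recognise("bush",p)])
save(p,"w4.png",1.5)
q=vision.snapshot("top");save(q,"t2.png",6,(150,210,200,310))
E
```

```text
pos [550.6  60.5 169.5] yaw -16.8 F [ 0.3 -0.6  0.2] j6 0.27 shift [-0.3 -0.1 19.5] turn 0.2  tilt [ 0.019  0.003 -1.   ]
14 [250.9 174.4] model bush [251.1 174.6] R [array([269.3, 169.2]), array([233., 180.]), array([245.5, 156.6]), array([256.5, 192.1])]
36 [251.1 180. ] model bush [251.3 180.2] R [array([270.9, 174.4]), array([231.9, 186. ]), array([245.3, 161. ]), array([257.1, 198.9])]
[(0.97, [168.9, 251.0])]
```

View pics/w4.png

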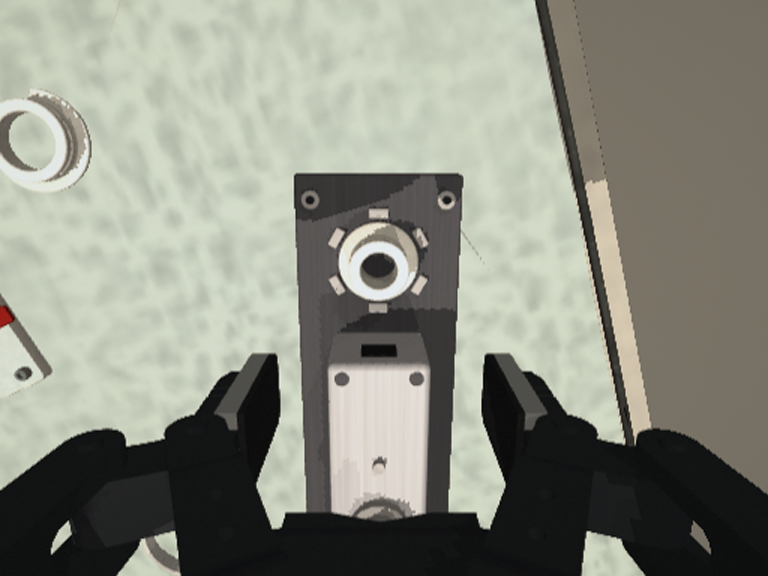

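The bar is fully withdrawn: its end now shows only as the slot at (379,350), and the catch pin is at (378,465). The bush stands free, with its top centre at (379,270), within about 1 mm of the model. Descending partway, then checking.

>>> {"api": "jog_arm", "payload": {
  "increments": [0,0.001,0.04,0,0.06,0,0.001,0.08,0,0.06,0,0.001,0.11,0,0.06,0,0.001,0.13,0,0.06,0,0.001,0.13,0,0.06,0,0.001,0.13,0,0.06]
}}

```text
time_s: 15.7
position: [554.4, 60.6, 40.0]
tcp_rot: [2.515, 1.866, 0.026]
ft_force: [-0.2, -0.3, 1.0]
opening: 60.0
```

```bash
python3 - <<'E'
from h import *
go(551.4,60.2,16.5,163)
p=vision.snapshot("wrist")
print("model top",px(p,[551.6,60.0,36]).round(1),"flange",px(p,[551.6,60,14]).round(1))
save(p,"w5.png",1.5)
E
```

```text
pos [554.4  60.6  40. ] yaw -16.9 F [-0.2 -0.3  1. ] j6 0.27 shift [-1.4 -3.1 23.4] turn 0.1  tilt [ 0.019  0.003 -1.   ]
model top [248.5 246.2] flange [248.4 228.9]
```

View pics/w5.png

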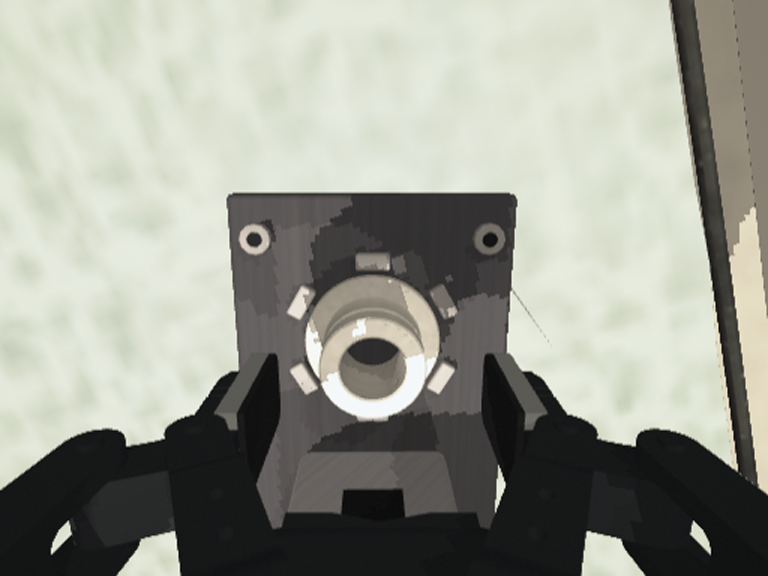

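The bush top centre at (372,366) matches the model within 1 mm. Descending and gripping.

>>> {"api": "jog_arm", "payload": {
  "increments": [-0.0005,-0.003,0.012,0,0.06,-0.0005,-0.003,0.0235,0,0.06,-0.0005,-0.003,0.0235,0,0.06,-0.0005,-0.003,0.0235,0,0.06],
  "squeeze": 25
}}

```text
time_s: 16.15
position: [552.9, 61.1, 17.6]
tcp_rot: [2.514, 1.865, 0.029]
ft_force: [0.6, 0.5, 0.3]
opening: 59.9
```

>>> {"api": "jog_arm", "payload": {
  "increments": [0,0,0,0,0.02,0,0,0,0,0.02,0,0,0,0,0.02,0,0,0,0,0.02,0,0,0,0,0.02,0,0,0,0,0.02]
}}

```text
time_s: 16.75
position: [553.4, 61.1, 18.4]
tcp_rot: [2.514, 1.865, 0.031]
ft_force: [-0.7, -0.1, 5.2]
opening: 32.3
```

```bash
python3 - <<'E'
from h import *
go(551.4,60.2,16.5,163)
E
```

```text
pos [553.4  61.1  18.4] yaw -16.9 F [-0.7 -0.1  5.2] j6 0.27 shift [-1.4 -1.7  1.9] turn 0.1  tilt [ 0.023  0.003 -1.   ]
```

>>> {"api": "jog_arm", "payload": {
  "increments": [0,0,-0.006,0,0.02,0,0.0004,-0.02,0,0.02,0,0.0012,-0.06,0,0.02,0,0.002,-0.1,0,0.02,0,0.002,-0.1,0,0.02,0,0.002,-0.1,0,0.02]
}}

```text
time_s: 17.35
position: [553.5, 60.2, 119.5]
tcp_rot: [2.512, 1.864, 0.034]
ft_force: [0.4, -0.4, -0.6]
opening: 31.8
```

```bash
python3 - <<'E'
from h import *
from scipy.optimize import least_squares
go(509,275,110)
o=telemetry.get_obs();print(o["opening"])
p=vision.snapshot("top");im=p["img"].astype(int)
print([(round(q["score"],2),q["centre"],at(p,q["centre"],10)[:2].round(1)) for q in recognise("dish",p)])
save(p,"t3.png",10,(145,210,130,205))
E
```

```text
pos [553.5  60.2 119.5] yaw -16.9 F [ 0.4 -0.4 -0.6] j6 0.27 shift [ 192.5 -105.1    8.9] turn 0  tilt [ 0.025  0.002 -1.   ]
31.784430481014795
[(0.93, [244.7, 138.6], array([299. , 322.9])), (0.87, [175.7, 149.0], array([510.9, 299. ])), (0.5, [217.8, 279.2], array([ 378.7, -103.1]))]
```

View pics/t3.png

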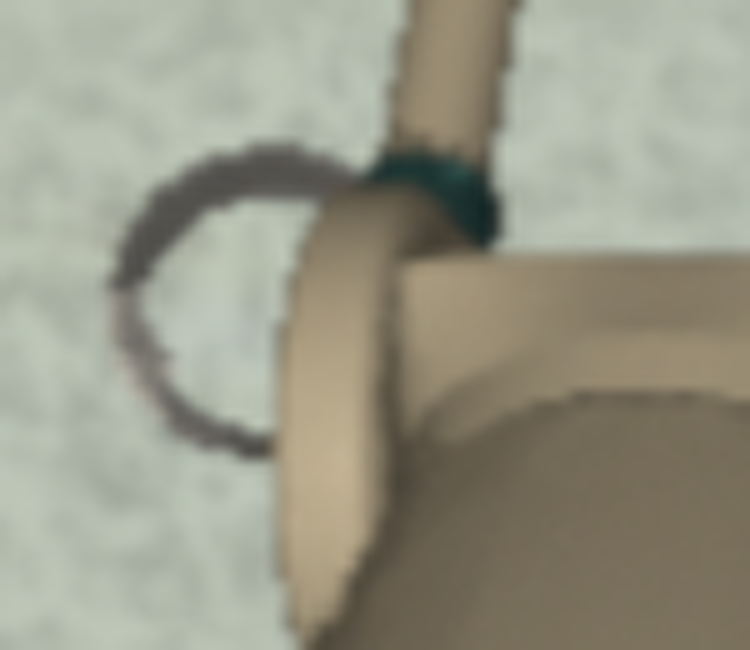

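The network's dish centre is skewed because the arm hides part of the dish. The earlier unobstructed fit gave (509,275). I'll move over it and check with the wrist camera.

>>> {"api": "jog_arm", "payload": {
  "increments": [0.035,-0.019,0,0,0.02,0.075,-0.041,0,0,0.02,0.115,-0.063,0,0,0.02,0.155,-0.085,0,0,0.02,0.18,-0.098,0,0,0.02,0.1925,-0.105,0,0,0.02,0.1925,-0.105,0,0,0.02,0.1925,-0.105,0,0,0.02]
}}

```text
time_s: 18.25
position: [506.9, 273.8, 116.1]
tcp_rot: [2.514, 1.866, 0.024]
ft_force: [-0.4, 0.2, -0.1]
opening: 32.2
```

```bash
python3 - <<'E'
from h import *
go(509,275,12,)
o=telemetry.get_obs();print(o["opening"])
p=vision.snapshot("wrist")
for c in((509.4,274.8),):
    im=p["img"].copy()
    for D,z in((99,18),(76,2)):
        pts=np.array([px(p,[c[0]+D/2*np.cos(a),c[1]+D/2*np.sin(a),z]) for a in np.linspace(0,6.28,40)])
        cv2.polylines(im,[np.round(pts).astype(int)],True,(255,0,0),1)
p["img"]=im;save(p,"w6.png",1.5)
print([(round(q["score"],2),q["centre"],at(p,q["centre"],10)[:2].round(1)) for q in recognise("dish",p)] if 0 else "")
E
```

```text
pos [506.9 273.8 116.1] yaw -16.8 F [-0.4  0.2 -0.1] j6 0.68 shift [  1.1  -0.2 104.2] turn 0  tilt [ 0.019  0.001 -1.   ]
32.200204326957476
```

View pics/w6.png

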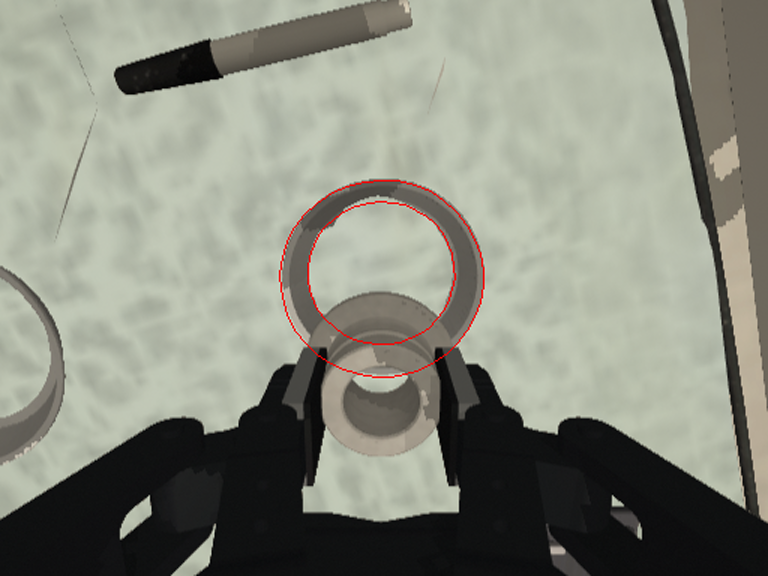

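The red model of a 99 mm dish (floor 76 mm) at (509,275) falls on the rim (283–484, 180–378) within about 2 mm, so this is the right dish. The bush is held straight at (380,400). Descending.

>>> {"api": "jog_arm", "payload": {
  "increments": [0.001,0,0.03,0,0.02,0.001,0,0.06,0,0.02,0.001,0,0.08,0,0.02,0.001,0,0.09,0,0.02,0.001,0,0.097,0,0.02,0.001,0,0.097,0,0.02,0.001,0,0.097,0,0.02]
}}

```text
time_s: 19.0
position: [510.2, 274.5, 20.2]
tcp_rot: [2.515, 1.864, 0.028]
ft_force: [0.4, -1.0, -0.1]
opening: 32.5
```

```bash
python3 -c "
from h import *
go(509.4,275,12.4)"
```

```text
pos [510.2 274.5  20.2] yaw -16.9 F [ 0.4 -1.  -0.1] j6 0.68 shift [ 0.2 -1.1  7.8] turn 0  tilt [ 0.021  0.002 -1.   ]
```

Approaching slowly until contact.

>>> {"api": "jog_arm", "payload": {
  "increments": [0,-0.0005,0.002,0,0.02,0,-0.0005,0.004,0,0.02,0,-0.0005,0.006,0,0.02,0,-0.0005,0.006,0,0.02]
}}

```text
time_s: 19.4
position: [509.6, 274.6, 14.1]
tcp_rot: [2.515, 1.864, 0.027]
ft_force: [-0.1, 0.9, -1.1]
opening: 32.0
```

>>> {"api": "jog_arm", "payload": {
  "increments": [0,0,0.001,0,0.02,0,0,0.0015,0,0.02,0,0,0.0015,0,0.02]
}}

```text
time_s: 19.7
position: [509.6, 274.6, 12.5]
tcp_rot: [2.515, 1.864, 0.027]
ft_force: [0.6, 0.3, 0.4]
opening: 32.2
```

>>> {"api": "jog_arm", "payload": {
  "increments": [0,0,0.001,0,0.02,0,0,0.0015,0,0.02,0,0,0.0015,0,0.02]
}}

```text
time_s: 20.0
position: [509.7, 274.6, 12.3]
tcp_rot: [2.515, 1.864, 0.028]
ft_force: [-1.2, -1.4, 8.2]
opening: 32.2
```

Contact at 12.3 mm, as expected. Opening and rising.

>>> {"api": "jog_arm", "payload": {
  "increments": [0,0,0,0,0.034,0,0,0,0,0.04,0,0,0,0,0.046,0,0,0,0,0.046,0,0,0,0,0.046,0,0.0003,-0.015,0,0.046,0,0.0008,-0.04,0,0.046,0,0.0016,-0.08,0,0.046,0,0.0024,-0.12,0,0.046,0,0.0024,-0.12,0,0.046]
}}

```text
time_s: 21.0
position: [513.3, 275.3, 138.2]
tcp_rot: [2.512, 1.862, 0.046]
ft_force: [1.6, -0.3, 0.2]
opening: 46.2
```

```bash
python3 - <<'E'
from h import *
go(509,275,130)
p=vision.snapshot("wrist")
print([(round(q["score"],2),q["centre"],at(p,q["centre"],16)[:2].round(1)) for q in recognise("bush",p)])
for z in (8,30): print(px(p,[509.4,274.8,z]))
save(p,"w7.png",1.5)
E
```

```text
pos [513.3 275.3 138.2] yaw -16.9 F [ 1.6 -0.3  0.2] j6 0.67 shift [-1.7 -4.3  8. ] turn 0  tilt [ 0.032  0.006 -0.999]
[(0.73, [179.9, 245.4], array([511.4, 279.7]))]
[244.85689864 184.03327453]
[244.96818499 190.71462564]
```

View pics/w7.png

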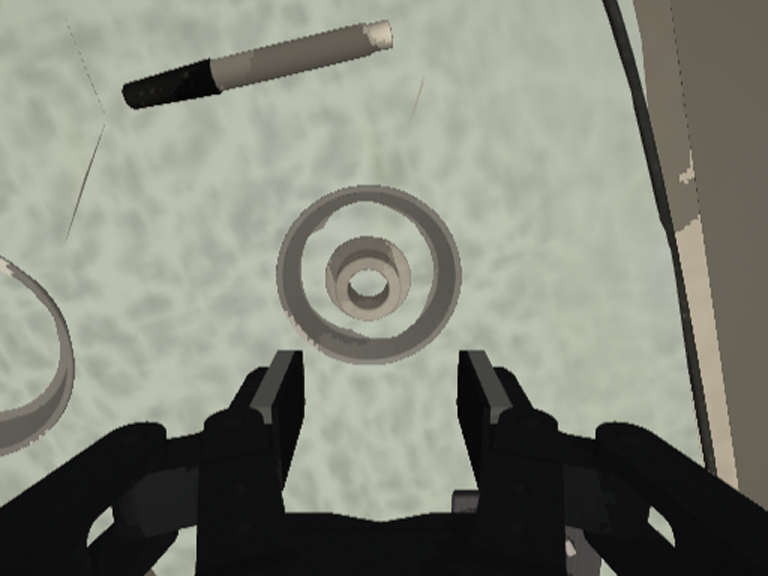

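The bush stands flange down, centred in the dish: bush at (369,278), rim at (277–461, 185–363). The gripper is clear.

```bash
python3 -c "
from h import *
print(workorder.finish_job())"
```

```text
the job is handed in; nothing more can be done
None
```

The bar is wound back and the bush now stands flange down in the 99 mm dish. I handed the job in at about 21 s of the 69 s allowed.

- **Cranking:** I wound the knob clockwise until its drag fell from about 5 N to 0.8 N, about 2.74 turns from the start. A further 24° confirmed it at 0.5 N. That is well short of the end stop, which lies slightly more than half a turn past the drop.
- **Bar:** After I let go of the knob, the wrist picture showed the bar fully clear of the bush. I did not look at the bar or the catch again before handing in.
- **Bush:** I lifted it from the nest, lowered it until about 8 N showed at first contact, released it and rose clear. The last wrist picture shows it centred and upright in the dish, with the gripper clear. The marker pen beside the dish looked undisturbed. I did not check the other bystanders again at the end.

**Disagreements between checks:**
- **Drag force:** It read about 5 to 6 N while winding, against the stated 8 N; the fall was still clear.
- **Knob grip:** The grip sat about 4 mm off the pad centre.
- **Tool tilt:** The tool kept a tilt of about 1 to 2° after the knob grip, with no visible effect on the placing.
- **Dish position:** With the arm partly hiding the dish, the network put it about 24 mm off. I used the earlier clear fit, and the wrist camera confirmed it within about 2 mm.

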